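# Stamp the full carton

### The arm

A 6-joint arm with a two-finger parallel gripper is mounted at the origin on the work surface. World frame = base frame: x ahead of the robot, y to its left, z up, the work surface at z = 0. Lengths are in mm, angles in rad, forces in N, time in s.
With the tool pointing down it reaches from about 275 to 825 mm from the base axis. Payload 4.9 kg.
Tool frame: the origin (TCP) lies at the very end of the fingers, on their centre line; the grasp point (between the pads) lies 19 mm behind it; z points along the fingers, y is the direction in which the jaws open and shut (so a half turn about z gives the same grasp; the last joint's range is limited). The gripper opens to 85 mm and grips with 20 to 120 N. Pads are 22 mm wide; open, the fingers measure 114 mm over their backs; the gripper's body (76 mm by 85 mm) begins 54 mm behind the grasp point. The pads swing forward as they close: fully open they stand 13 mm farther back than shut.
Start: joints at [1.157, 0.326, -0.193, 1.052, 0, 1.437], TCP at [151.884, 528.63, 231.281] pointing down, gripper open.
Joint ranges: [-2.65, 2.65], [-0.97, 1.79], [-1.3, 1.35], [-1.93, 2.1], [-1.47, 1.37], [-3.14, 3.14]. Speed limits (rad/s): [2.57, 2.57, 3.14, 3.14, 3.14, 3.14].

### API

Orientations are given as [roll, pitch, yaw] about the fixed x, y, z axes, in that order (R = Rz(yaw) Ry(pitch) Rx(roll)).
In Python, from bench import bot, solve_ik, imaging gives the robot as it stands. Calls block until the motion is done:
- bot.move_ptp(position, orientation): joint-space move of the TCP to a pose.
- bot.movel(position, rot=None, max_speed=150, threshold=None): straight line of the TCP; rot=None keeps the orientation; max_speed is the mean speed in mm/s. With threshold (N) it stops when the force on the tool has changed by that much, and returns True; else False.
- bot.move_j(angles): joint-space move.
- bot.grip(opening, effort=None): opening from 0.0 (shut) to 1.0 (fully open); effort is the grip in N (None keeps the last); returns when the fingers have stopped.
- bot.dwell(seconds).
- solve_ik(position, orientation): joint angles nearest the present ones, or None.
- bot.get_state(): the state.
- imaging.capture(name): name is "side" or "top" or "wrist"; returns the picture (400x640x3 uint8, blue, green, red); there is no depth.
- imaging.camera_model(name): a dict with "K" (3x3 intrinsics, pixels), "position" and "rotation" of the camera in the world. Camera axes: x right, y up, looking along -z (the intrinsics and any distortion apply to the point x, -y, -z); pixel columns grow to the right and rows downward; lengths in mm; the calibration is good to about 2 mm. The wrist camera is an equidistant fisheye: a pixel r from the principal point sees the ray r / f radians off the axis. A picture is of the moment at which its call begins: read the wrist's pose just before it. camera_model takes no time and is no camera call; for the wrist camera it gives the pose at the moment of the call.
A pose or a line that the arm cannot do raises bot.IKError and nothing moves.
- bot.sign_off(): hands the job in, once; it reports no verdict.
The state is a dict: "t": time; "qpos": joint angles; "joint_velocities": joint speeds; "effort": joint torques, N m; "tcp_pos": TCP position; "orientation": TCP orientation; "contact_force": force on the tool from outside, world axes, zero at the start; "wrist_torque": the same for the moment, N m; "opening": opening from 0.0 (shut) to 1.0 (fully open).
Only numpy, scipy, OpenCV 4.12 (cv2) and the standard library are available. Lean on these libraries where they do the work, as an engineer would, in place of code of your own. Each camera call takes 0.05 s, during which the arm holds its last target. There are 200 camera calls.

### The job

One of the two look-alike cartons on the tray is full and the other is short-filled: feel by lifting which is the heavier, stand it upright and square on the front of the stamping press's bed, and push it back under the head until it seats against the stop. Pull the bar handle until you feel the stamp press firmly on the carton, without crushing it, then ease the handle slowly all the way back up before letting go. Leave the lighter carton standing on the tray and do not disturb the other things on the bench.

Things in the scene. Friction and masses are not known exactly. Their poses are not given: they have to be found in the camera images.
- tray: Fixed flat plywood tray, 180 (x) x 340 (y) x 12 mm; origin at the centre of its underside on the bench, so its top is 12 mm up. The two cartons stand on it side by side along its y.
- carton_a: Closed plain cardboard carton with paper tape along its top, 60 (x) x 110 (y) x 70 mm (z up, as it stands); origin at its centre. Grasp across its 60 mm. Looks just like carton_b: one of the two (drawn anew every time) is full and weighs 0.55 to 0.72 kg, the other is short-filled and weighs 0.22 to 0.30 kg. It counts as level and square either way round.
- carton_b: The other carton, same size, look and origin as carton_a; see there.
- press: Fixed hand-lever stamping press; origin on the bench, x towards its back (away from the robot), y to its left, z up. Its head overhangs the seat: x = +20 to +160 mm, y = -35 to +35, from 125 to 200 mm up. So the seat cannot be reached by an upright tool: push the carton in with the tool leaning back towards the robot, 30 to 40 degrees from vertical.
- bed: The press's flat steel bed, fixed to it: 265 (x) x 140 (y) x 20 mm, top 20 mm above the bench; origin at the centre of its underside, 27.5 mm behind the press's origin, same axes.
- load (a point): Point on the bed's top, in its open front part (press x = -60 mm): a carton stood here, its 60 mm side along the press's x, is clear of the head.
- seat (a point): Point on the bed's top under the stamp (press x = +60 mm, y = 0). An upright stop plate (120 mm wide, 70 mm high) has its face 30 mm behind it, so a carton pushed home, 60 mm side along x, stands centred here.
- stamp: Stamp pad 34 x 44 mm under the head, above the seat; origin at the centre of its lower face, 115 mm up at rest, 25 mm above a seated carton. It goes down 28 mm per rad of the lever; once on the carton it gives by 1 mm per 15 N. Crushing starts above 120 N at the stamp, about 25 N at the grip.
- lever (a joint): Angle of the sprung handle, rad: 0 = upright at rest (home), growing as the grip is pulled to the press's -x side and down; end 1.35. Meets a seated carton at about 0.9. Pull at the grip: 1 N at 0, 3 N at 0.9, then 5 N more per further 10 mm; 2.5 N more than before touching is firm (12 N at the stamp). Going home it must stay below 1.6 rad/s; let go beyond about 0.25 rad it snaps back too fast.
- grip (a point): Middle of the black bar grip on the end of the handle: 22 mm in diameter, 80 mm long, along the press's y, sticking out to the -y side of the handle's 12 mm rod, which is 40 mm from this point. 150 mm from the pivot's axis, 315 mm up at rest. Take it from above with the fingers before and behind it; it can turn between them.
- pivot (a point): Point on the handle's turning axis (the press's y) straight below the grip at rest: on the press at x = +60, y = -90, 165 mm up.
- bottle: Bystander: white bottle, 60 mm in diameter, 160 mm high; origin at the centre of its underside.
- tape_roll: Bystander: cardboard core ring lying flat, 100 mm in diameter, 48 mm high; origin at the centre of its underside.
- screwdriver: Bystander: screwdriver lying on the bench.
Not all that is in view belongs to the job. Leave any purple look-alike of the carton_a alone.

How it is judged:
By the outcome, as a careful person would: the job done as asked, in the order asked, and still so for the second after the job is handed in, with the robot touching nothing.
It also fails if it takes over 72 s, if anything falls off the work surface, if the arm or the gripper's body presses on something with over 40 N, if the wrist force passes 120 N, or if a joint passes its speed limit or range.

## Working session

There is one attempt and no reset: what is moved stays moved. The work goes in short steps, each a Python script; the robot and the scene stay as the last script left them, time stands still between calls to the robot, and variables do not carry over. Pictures are saved under pics/ and viewed, about 8 in all and at most 12, crops included, and the job is handed in when it is done.

```bash
mkdir -p pics; ls; python3 - <<'E'
from bench import bot, solve_ik, imaging
import cv2
for n in ("side","top"):
    im=imaging.capture(n); cv2.imwrite(f"pics/{n}0.png",im)
    m=imaging.camera_model(n); print(n,m)
s=bot.get_state();print(s)
E
```

```text
pics
side {'K': array([[383.5358777 ,   0.        , 321.19105693],
       [  0.        , 383.5358777 , 196.15715616],
       [  0.        ,   0.        ,   1.        ]]), 'position': array([444.61425309, 643.8202026 , 813.50906985]), 'rotation': array([ 0.82963271,  0.00510091, -2.83959341])}
top {'K': array([[387.98268654,   0.        , 315.23429122],
       [  0.        , 387.98268654, 205.35002249],
       [  0.        ,   0.        ,   1.        ]]), 'position': array([ 579.2056961 ,  -15.46003373, 1179.63434592]), 'rotation': array([ 0.05826728,  0.02036959, -1.56539942])}
{'t': 0.1, 'qpos': array([ 1.15682421e+00,  3.26862855e-01, -1.93493176e-01,  1.05197490e+00,
       -6.06932594e-05,  1.43658889e+00]), 'joint_velocities': array([-0.00094065,  0.00041761,  0.00296822,  0.00071468,  0.00144297,
       -0.00138135]), 'effort': array([ 8.96057427e-04, -4.44239616e+01,  2.63037872e+01,  7.92264909e-03,
       -5.20408344e-05, -2.19421179e-05]), 'tcp_pos': array([151.67197338, 528.13509189, 230.58035757]), 'orientation': array([-3.14006373e+00, -1.45189844e-04,  2.86182791e+00]), 'contact_force': array([-0.20299518, -0.04041427,  0.67512455]), 'wrist_torque': array([ 0.05556518, -0.03280983,  0.00515004]), 'opening': 0.9948745272855581}
```

View pics/top0.png

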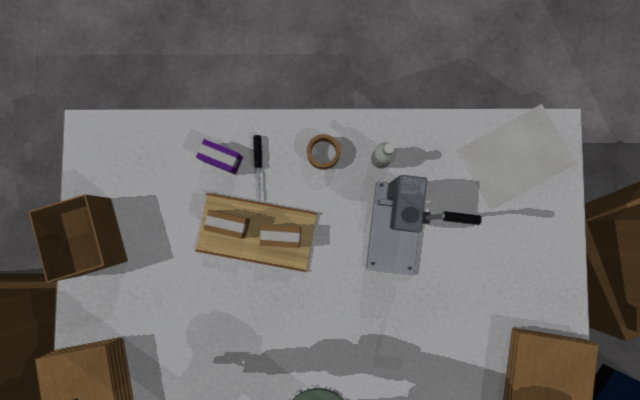

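View pics/side0.png

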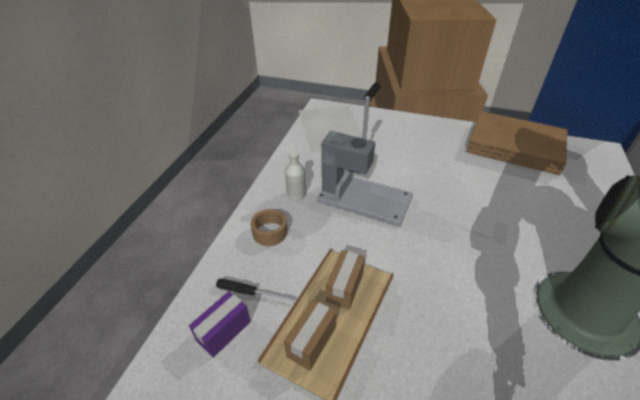

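Top view: the two brown cartons with white tape stand on the tray at (226,224) and (280,237). The purple look-alike is at (219,157), off the tray, so it gets left alone. The press bed is at about (395,230) and the black grip at (462,218). Next I measure these.

```bash
cat > h.py <<'E'
from bench import bot, solve_ik, imaging
import cv2, numpy as np
from scipy.spatial.transform import Rotation as R
def ray(name,px,m=None):
    m=m or imaging.camera_model(name); K=m["K"]; px=np.atleast_2d(px).astype(float)
    u=(px-K[:2,2])/np.array([K[0,0],K[1,1]])
    if name=="wrist":
        th=np.linalg.norm(u,axis=1,keepdims=True); s=np.sin(th)/np.maximum(th,1e-9)
        d=np.c_[u[:,:1]*s,-u[:,1:]*s,-np.cos(th)]
    else: d=np.c_[u[:,0],-u[:,1],-np.ones(len(u))]
    return m["position"],R.from_euler("xyz",m["rotation"]).apply(d)
def plane(name,px,z,m=None):
    o,d=ray(name,px,m); return o+d*((z-o[2])/d[:,2])[:,None]
def tri(rays):
    A=np.zeros((3,3));b=np.zeros(3)
    for o,d in rays:
        d=d.ravel()/np.linalg.norm(d);P=np.eye(3)-np.outer(d,d);A+=P;b+=P@o
    x=np.linalg.solve(A,b);return x,[np.linalg.norm(np.cross(x-o,d.ravel()/np.linalg.norm(d))) for o,d in rays]
def proj(name,P,m=None):
    m=m or imaging.camera_model(name);c=R.from_euler("xyz",m["rotation"]).inv().apply(np.atleast_2d(P)-m["position"])
    K=m["K"];return np.c_[K[0,2]-K[0,0]*c[:,0]/c[:,2],K[1,2]+K[1,1]*c[:,1]/c[:,2]]
E
python3 - <<'E'
from h import *
im=cv2.imread("pics/top0.png")
hsv=cv2.cvtColor(im,cv2.COLOR_BGR2HSV)
def rects(mask,off,z,amin):
    cs,_=cv2.findContours(mask,cv2.RETR_EXTERNAL,cv2.CHAIN_APPROX_NONE)
    for c in cs:
        if cv2.contourArea(c)<amin: continue
        (cx,cy),wh,a=cv2.minAreaRect(c); w=plane("top",c[:,0,:]+off,z)[:,:2].astype(np.float32)
        r=cv2.minAreaRect(w); b=cv2.boxPoints(r)
        print("px",round(cx+off[0]),round(cy+off[1]),"world",np.round(r[0],1),np.round(r[1],1),round(r[2],1))
def crop(x0,y0,x1,y1): return hsv[y0:y1,x0:x1]
c=crop(195,190,322,272); print("tape"); rects(((c[...,1]<50)&(c[...,2]>150)).astype(np.uint8)*255,(195,190),82,60)
c=crop(190,185,330,280); print("tray"); rects((c[...,1]>60).astype(np.uint8)*255,(190,185),12,1000)
c=crop(430,200,500,235); print("grip"); rects((c[...,2]<45).astype(np.uint8)*255,(430,200),315,60)
print("bed pts",np.round(plane("top",[(376,182),(367,271),(417,274),(373,264),(410,268)],20),1).tolist())
A=cv2.resize(im[165:285,355:495],None,fx=5.5,fy=5,interpolation=cv2.INTER_CUBIC)
cv2.imwrite("pics/press.png",A[:600,:800])
E
```

```text
tape
px 208 262 world [481.5 309.6] [50.6 74.6] 0.4
px 316 258 world [493.5   4.3] [69.9 28.1] 0.3
px 294 200 world [658.2  66.4] [ 56.9 150.9] 0.2
px 244 194 world [674.7 210.5] [22.9 63.2] 0.2
tray
px 256 232 world [566.7 188. ] [339.5 180.3] 79.9
grip
px 462 218 world [ 603.7 -321.7] [81.1 19.6] 83.5
bed pts [[717.6, -173.2, 20.0], [452.9, -145.6, 20.0], [445.3, -292.7, 20.0], [473.6, -163.4, 20.0], [462.7, -272.3, 20.0]]
```

View pics/press.png

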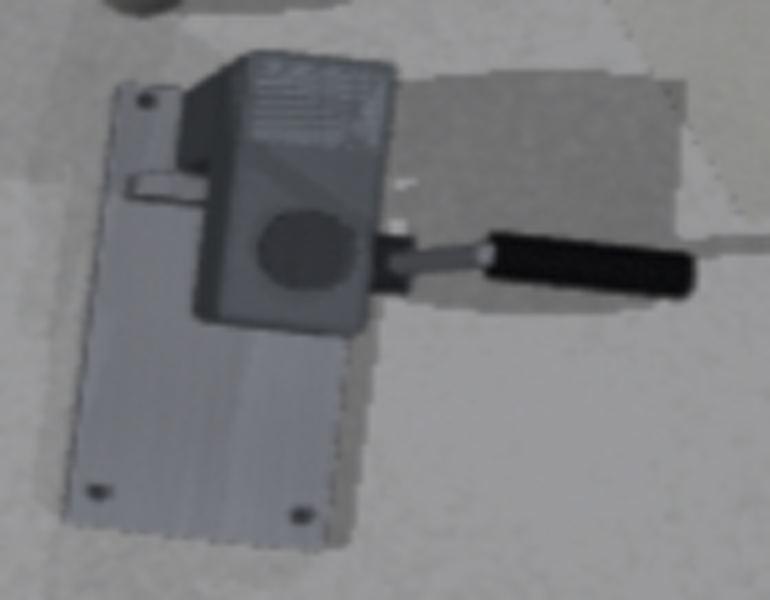

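The press outline agrees with the spec: bed 266 mm long, front screws 109 mm apart, and the grip where it should be to about 3 mm. The tray reads 339.5 x 180, also right. Next: the carton tapes, and reach checks.

```bash
cat >> h.py <<'E'
def down(yaw): return np.array([np.pi,0,yaw])
def lean(phi,t,flip=1):
    ex=np.array([np.cos(phi),np.sin(phi),0]);ey=np.array([-np.sin(phi),np.cos(phi),0])*flip
    z=np.sin(t)*ex-np.cos(t)*np.array([0,0,1]);return R.from_matrix(np.c_[np.cross(ey,z),ey,z]).as_euler("xyz")
class Press:
    o=np.array([556.7,-227.2]);yaw=np.radians(-6.0)
    @classmethod
    def pt(s,x,y,z):
        c,k=np.cos(s.yaw),np.sin(s.yaw);return np.array([s.o[0]+c*x-k*y,s.o[1]+k*x+c*y,z])
E
python3 - <<'E'
from h import *
for name,seeds in (("top",[(226,224),(280,237)]),("side",[(313,330),(347,270)])):
    im=cv2.imread(f"pics/{name}0.png");hsv=cv2.cvtColor(im,cv2.COLOR_BGR2HSV)
    m=((hsv[...,1]<45)&(hsv[...,2]>110)).astype(np.uint8)*255
    n,l,st,ce=cv2.connectedComponentsWithStats(m,connectivity=4)
    for s in seeds:
        for i in range(1,n):
            if 60<st[i,4]<1500 and np.hypot(*(ce[i]-s))<30:
                c=np.argwhere(l==i)[:,::-1]; w=plane(name,c,82)[:,:2].astype(np.float32); r=cv2.minAreaRect(w)
                print(name,np.round(ce[i],1),st[i,4],"mean",np.round(w.mean(0),1),"rect",np.round(r[0],1),np.round(r[1],1),round(r[2],1))
P=Press
im=cv2.imread("pics/side0.png")
print("side bed corners px",np.round(proj("side",[P.pt(-105,-70,20),P.pt(-105,70,20),P.pt(160,70,20),P.pt(60,-90,315),P.pt(20,35,200),P.pt(20,-35,200)])).tolist())
for nm,p,o in [("load",P.pt(-60,0,50),down(P.yaw+np.pi/2)),("load2",P.pt(-60,0,50),down(P.yaw-np.pi/2)),
  ("grip",P.pt(60,-95,296),down(P.yaw+np.pi/2)),("grip2",P.pt(60,-95,360),down(P.yaw-np.pi/2)),("pulled",P.pt(-65,-95,225),down(P.yaw-np.pi/2)),
  ("push40",P.pt(20,0,45),lean(P.yaw,np.radians(40))),("push40f",P.pt(20,0,45),lean(P.yaw,np.radians(40),-1)),("push0f",P.pt(-115,0,45),lean(P.yaw,np.radians(40),-1)),
  ("tray",np.array([580,240,150.]),down(np.radians(80))),("tray2",np.array([580,240,150.]),down(np.radians(-100)))]:
    q=solve_ik(p,o); print(nm,None if q is None else np.round(q,2))
E
```

```text
top [224.1 223.8] 353 mean [589.7 265.9] rect [589.7 266. ] [109.8  25.8] 77.6
top [279.3 235.9] 360 mean [556.1 108.4] rect [556.1 108.4] [111.3  25.7] 86.3
side [308.4 328.9] 724 mean [590.9 273.4] rect [590.5 271. ] [124.3  30.6] 80.0
side bed corners px [[412.0, 191.0], [400.0, 221.0], [315.0, 197.0], [370.0, 91.0], [367.0, 153.0], [375.0, 140.0]]
load [-0.55  0.5  -0.44  0.63  0.    1.12]
load2 [-0.55  0.5  -0.44  0.63  0.   -2.02]
grip [-0.6   0.58  0.37  1.36  0.    1.07]
grip2 [-0.6   0.59  0.54  1.52  0.   -2.07]
pulled [-0.71  0.38 -0.13  1.06  0.   -2.17]
push40 [-0.67  0.48 -0.95 -0.48  0.35 -0.45]
push40f [-0.67  0.48 -0.95 -0.48  0.35  2.69]
push0f [-0.9   0.38 -1.22 -0.57  0.48  2.48]
tray [ 0.27  0.53 -0.09  0.95  0.    2.02]
tray2 [ 0.27  0.53 -0.09  0.95  0.   -1.12]
```

Cartons at (589.7,265.9) yaw -12.4° and (556.1,108.4) yaw -3.7°, with tape length about 110 mm in both, as it should be. I'll lift the right one first, as it is nearer the press.

```bash
cat >> h.py <<'E'
def fz(n=6,dt=0.05):
    f=[]
    for _ in range(n): bot.dwell(dt); f.append(bot.get_state()["contact_force"])
    return np.mean(f,0)
E
python3 - <<'E'
from h import *
c=np.array([556.1,108.4]);o=down(np.radians(-3.7+90))
bot.move_ptp([*c,150],o); print(bot.get_state()["t"])
f0=fz(); cv2.imwrite("pics/w1.png",imaging.capture("wrist"))
print("hit",bot.movel([*c,30],threshold=10)); bot.grip(0.5,40); s=bot.get_state(); print("open",s["opening"],s["tcp_pos"],s["t"])
bot.movel([*c,75],max_speed=80); bot.dwell(.2); f1=fz(); print(f0,f1,"dF",f1-f0,bot.get_state()["wrist_torque"],bot.get_state()["opening"],bot.get_state()["t"])
E
```

```text
2.2083
hit False
open 0.7009798010321298 [557.12319469 108.45538276  31.13259856] 3.8667
[ 0.12492572  0.09433763 -0.08815976] [ 0.03774156  0.21794205 -2.3182282 ] dF [-0.08718416  0.12360442 -2.23006843] [ 0.00663723  0.00677171 -0.02050437] 0.6984377442972519 5.0833
```

View pics/w1.png

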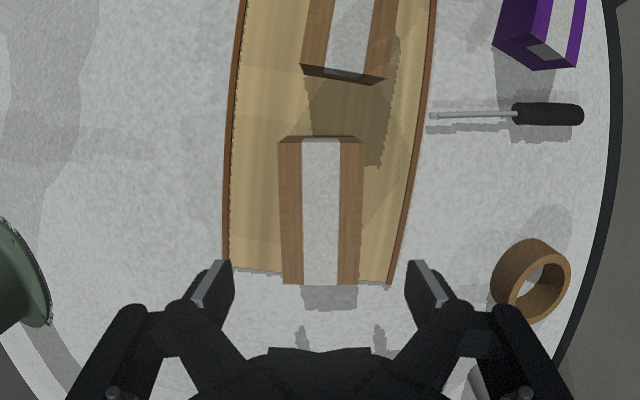

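The wrist view shows the fingers straddling the right carton at (320,210), with the other one behind it at (350,40). It lifted with 2.23 N, or 0.23 kg, so it is the lighter one. I'll put it back and lift the other to confirm.

```bash
python3 - <<'E'
from h import *
c=np.array([556.1,108.4])
bot.movel([*c,36],max_speed=80); print(bot.movel([*c,29.5],max_speed=20,threshold=3)); bot.grip(1.0); bot.movel([*c,130],max_speed=200)
c=np.array([590.,266.5]);o=down(np.radians(-12.4+90))
bot.move_ptp([*c,120],o); f0=fz()
print("hit",bot.movel([*c,30],threshold=10)); bot.grip(0.5,50); s=bot.get_state(); print("open",s["opening"],s["tcp_pos"],s["t"])
bot.movel([*c,75],max_speed=80); bot.dwell(.2); f1=fz(); s=bot.get_state(); print("dF",f1-f0,s["wrist_torque"],s["opening"],s["t"])
bot.movel([*c,150],max_speed=150)
# look at bed from above
cv2.imwrite("pics/top1.png",imaging.capture("top"))
bot.move_ptp(Press.pt(-60,0,160),down(Press.yaw+np.pi/2)); cv2.imwrite("pics/w2.png",imaging.capture("wrist")); print(bot.get_state()["t"],bot.get_state()["tcp_pos"],imaging.camera_model("wrist"))
E
```

```text
True
hit False
open 0.6986824014962106 [590.92064486 266.96463802  31.55595447] 9.1833
dF [ 0.18471833  0.0465471  -6.04611223] [-0.04769281  0.0104504  -0.0426332 ] 0.6968434354833062 10.4
12.9583 [ 497.55158895 -220.05112395  159.96451398] {'K': array([[309.70691629,   0.        , 319.0417065 ],
       [  0.        , 309.70691629, 205.9630221 ],
       [  0.        ,   0.        ,   1.        ]]), 'position': array([ 505.84716138, -142.18157414,  304.0334134 ]), 'rotation': array([-3.04692620e-01, -2.24111182e-04, -1.03367500e-01])}
```

View pics/w2.png

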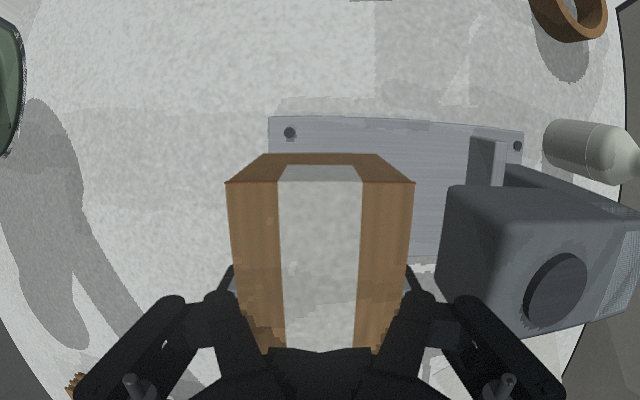

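6.05 N, or 0.62 kg, so this is the full carton. The wrist view shows the bed's left screws at (290,132) and (518,146) and its left corners at (268,118) and (524,131). I use these to check the press pose.

```bash
python3 - <<'E'
from h import *
from scipy.optimize import least_squares
w=plane("wrist",[(290,132.5),(517.5,146),(268.5,118),(523.5,131)],20)[:,:2]; print("wrist",np.round(w,1).tolist())
def cen(x0,y0,x1,y1):
    g=255.-cv2.cvtColor(cv2.imread("pics/top0.png"),cv2.COLOR_BGR2GRAY)[y0:y1,x0:x1]; g=np.clip(g-np.percentile(g,70),0,None)
    yy,xx=np.mgrid[y0:y1,x0:x1]; return (xx*g).sum()/g.sum(),(yy*g).sum()/g.sum()
pt=[cen(370,260,377,267),cen(406,265,413,271),cen(379,182,385,188)];t=plane("top",pt,20)[:,:2];print("top screws",np.round(pt,1).tolist(),np.round(t,1).tolist())
print("top spans",np.linalg.norm(t[0]-t[1]),np.linalg.norm(t[0]-t[2]),"wrist",np.linalg.norm(w[0]-w[1]),np.linalg.norm(w[2]-w[3]))
a=lambda v:np.degrees(np.arctan2(v[1],v[0]))
print("yaw top",a(t[2]-t[0]),a(t[0]-t[1])-90,"wrist",a(w[1]-w[0]),a(w[3]-w[2]))
yaw=Press.yaw;ex=np.array([np.cos(yaw),np.sin(yaw)]);ey=np.array([-ex[1],ex[0]])
d=np.linalg.norm(t[0]-t[2])/2; 
print("origin top",(t[1]+t[2])/2-27.5*ex,"origin wrist corners",(w[2]+w[3])/2-27.5*ex-70*ey)
E
```

```text
wrist [[477.6, -158.4], [712.9, -186.5], [459.5, -142.6], [721.2, -170.5]]
top screws [[372.4, 262.9], [409.3, 267.8], [381.0, 184.7]] [[476.7, -161.6], [463.3, -270.4], [709.4, -188.1]]
top spans 109.57485873342357 234.22258975474253 wrist 236.97375732132176 263.2172810555489
yaw top -6.501917507233547 -7.022853591029872 wrist -6.81441851485223 -6.084358248398465
origin top [ 559.04145301 -226.37750954] origin wrist corners [ 555.69538334 -223.25234122]
```

The estimates agree to about 3 mm: press origin about (558,-225), yaw -6.5°. Now I place the carton.

```bash
sed -i 's/556.7,-227.2/558.0,-225.0/; s/radians(-6.0)/radians(-6.5)/' h.py; python3 - <<'E'
from h import *
P=Press;o=down(P.yaw+np.pi/2)
bot.movel(P.pt(-60,0,50),rot=o,max_speed=120); print("touch",bot.movel(P.pt(-60,0,36),max_speed=20,threshold=3),bot.get_state()["tcp_pos"])
bot.grip(1.0); bot.movel(P.pt(-60,0,150),max_speed=200)
m=imaging.camera_model("wrist"); im=imaging.capture("wrist"); cv2.imwrite("pics/w3.png",im)
tp=imaging.capture("top"); cv2.imwrite("pics/top2.png",tp); print(bot.get_state()["t"])
hsv=cv2.cvtColor(im,cv2.COLOR_BGR2HSV)
mk=((hsv[...,0]>5)&(hsv[...,0]<20)&(hsv[...,1]>80)).astype(np.uint8)*255
cv2.imwrite("pics/top2c.png",np.hstack([cv2.resize(tp[160:290,190:490],None,fx=2.6,fy=2.6)]))
E
```

```text
touch True [ 498.39400782 -218.29399784   39.54190715]
15.7583
```

View pics/w3.png

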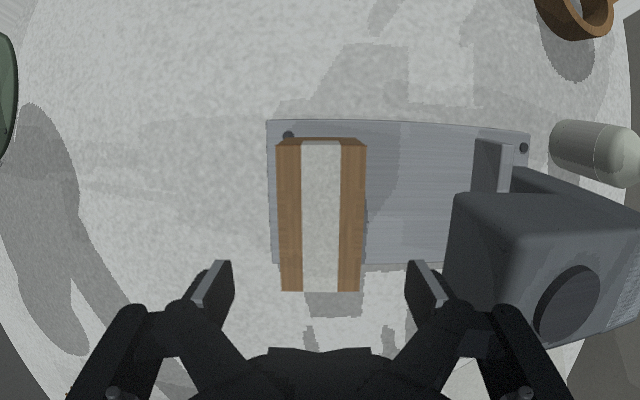

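The carton stands upright on the bed front, its top face spanning (276,146)–(366,290). I compare it with the bed corners (267,121), (529,134) and (272,264) in the same picture.

```bash
python3 - <<'E'
from h import *
c=plane("wrist",[(276,146),(366,146),(282,291),(360,291)],90)[:,:2]; b=plane("wrist",[(267,121),(529,134),(272.5,264)],20)[:,:2]
a=lambda v:np.degrees(np.arctan2(v[1],v[0]))
print("carton",np.round(c,1).tolist(),"centre",c.mean(0),"yaw",a(c[1]-c[0]),a(c[3]-c[2]),a(c[0]-c[2])-90,a(c[1]-c[3])-90)
print("bed",np.round(b,1).tolist(),"yaw",a(b[1]-b[0]),a(b[0]-b[2])-90,np.linalg.norm(b[0]-b[2]))
yaw=np.radians(-6.5);ex=np.array([np.cos(yaw),np.sin(yaw)]);ey=np.array([-ex[1],ex[0]])
front=(b[0]+b[2])/2; d=c.mean(0)-front; print("carton in bed frame x from front",d@ex,"(want 45) y",d@ey)
d=c.mean(0)-Press.o;print("press frame",d@ex,d@ey)
E
```

```text
carton [[475.3, -158.5], [534.2, -165.2], [462.4, -268.2], [522.5, -274.9]] centre [ 498.59829646 -216.71386956] yaw -6.427858517503522 -6.362625197183745 -6.711677060293312 -6.077327172526523
bed [[459.3, -141.7], [718.5, -171.7], [442.7, -279.7]] yaw -6.601106990348081 -6.871443341597242 138.9903617223567
carton in bed frame x from front 47.96124878154069 (want 45) y -0.6029031701822101
press frame -59.957877416057215 1.5084022569568392
```

Centred on the load point to within 1.5 mm and square to 0.3°. Next the push, after checking that the path is reachable.

```bash
python3 - <<'E'
from h import *
P=Press;t=np.radians(40);o=lean(P.yaw,t)
for x,z in ((-125,150),(-125,36),(-60,36),(30,36)): 
    q=solve_ik(P.pt(x,0,z),o); print(x,z,None if q is None else np.round(q,2))
if all(solve_ik(P.pt(x,0,z),o) is not None for x,z in ((-125,150),(-125,36),(30,36))):
    bot.grip(0.55); bot.move_ptp(P.pt(-125,0,150),o)
    if not bot.movel(P.pt(-125,0,36),max_speed=120,threshold=8):
        print(bot.get_state()["t"])
        print("pre",bot.movel(P.pt(8,0,36),max_speed=90,threshold=15),bot.get_state()["contact_force"])
        print("seat",bot.movel(P.pt(40,0,36),max_speed=25,threshold=9))
        s=bot.get_state(); d=s["tcp_pos"][:2]-P.o; print("x",d@[np.cos(P.yaw),np.sin(P.yaw)],s["contact_force"],s["t"],s["tcp_pos"])
        cv2.imwrite("pics/side2.png",imaging.capture("side"));cv2.imwrite("pics/w4.png",imaging.capture("wrist"))
E
```

```text
-125 150 [-0.91  0.01 -1.13 -0.1   0.48 -0.66]
-125 36 [-0.91  0.41 -1.26 -0.63  0.48 -0.66]
-60 36 [-0.78  0.45 -1.13 -0.59  0.41 -0.54]
30 36 [-0.65  0.51 -0.94 -0.5   0.33 -0.43]
18.9083
pre False [-4.02324338  0.42203089  2.60172327]
seat True
x 21.367132928194923 [0.22970997 0.71705257 0.16561348] 21.25 [ 579.32716754 -226.56408541   34.77768964]
```

```bash
python3 - <<'E'
import cv2,numpy as np
a=cv2.resize(cv2.imread("pics/side2.png")[110:240,280:430],(480,416),interpolation=cv2.INTER_CUBIC);b=cv2.imread("pics/w4.png")[:,120:440]
cv2.imwrite("pics/v5.png",np.hstack([cv2.resize(b,(320,400)),cv2.resize(a,(462,400))]))
E
```

```text
(no output)
```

View pics/v5.png

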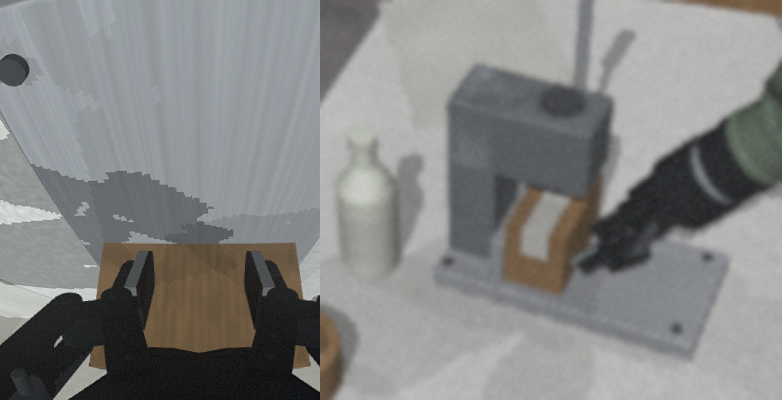

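The wrist and side views show the carton upright under the head, both fingers on its front face. The force relaxed after the stop, so I press once more with a higher threshold to confirm it has seated.

```bash
python3 - <<'E'
from h import *
P=Press;ex=[np.cos(P.yaw),np.sin(P.yaw)]
X=lambda:(bot.get_state()["tcp_pos"][:2]-P.o)@ex
print(X(),bot.movel(P.pt(45,0,36),max_speed=25,threshold=16),X(),bot.get_state()["contact_force"],bot.get_state()["t"])
im=imaging.capture("side");cv2.imwrite("pics/side3.png",im)
e=lambda y,z,o=0:P.pt(60+o,y,z)
for lab,x in (("seated",60),("10short",50)):
    print(lab,np.round(proj("side",[P.pt(x-30,55,20),P.pt(x+30,55,20),P.pt(x-30,55,90),P.pt(x+30,55,90)]),1).tolist())
E
python3 - <<'E'
import cv2
cv2.imwrite("pics/s3c.png",cv2.resize(cv2.imread("pics/side3.png")[150:225,310:410],None,fx=7,fy=7,interpolation=cv2.INTER_CUBIC))
E
```

```text
21.271029401864343 True 21.344996576287922 [-0.51993882  1.11684258 -0.54711205] 21.7167
seated [[356.2, 205.5], [337.6, 200.1], [357.6, 187.9], [338.2, 182.5]]
10short [[359.4, 206.5], [340.7, 201.0], [360.9, 188.8], [341.4, 183.4]]
```

View pics/s3c.png

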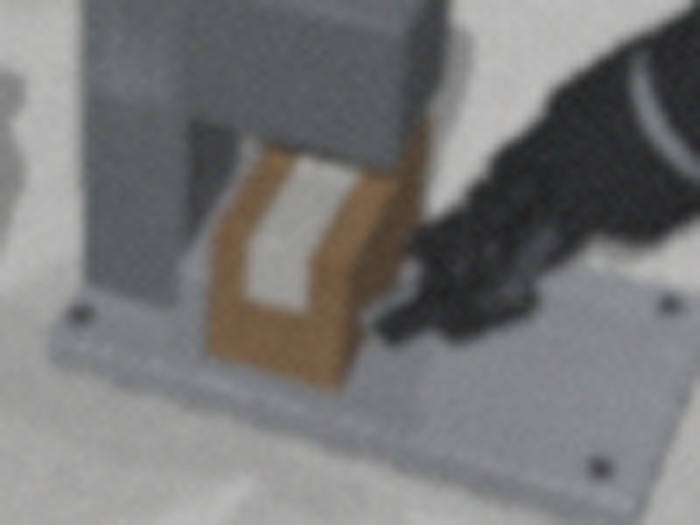

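```bash
python3 - <<'E'
from h import *
P=Press;ex=np.array([np.cos(P.yaw),np.sin(P.yaw)]);ey=np.array([-ex[1],ex[0]])
q=lambda p:[(p[0]+.5)/7+310-.5,(p[1]+.5)/7+150-.5]
for n,p,z in (("scrBL",(82,315),20),("scrFL",(600,468),20),("scrFR",(670,303),20),("bot front",(342,388),20),("bot back",(205,357),20),("top front L",(347,262),90),("top back L",(218,235),90)):
    d=plane("side",[q(p)],z)[0,:2]-P.o; print(n,np.round([d@ex,d@ey],1))
d=plane("wrist",[(223,243),(415,243),(209,367),(429,367)],[90,90,20,20][0])
print(imaging.camera_model("wrist")["position"])
for px,z in (((223,243),90),((415,243),90),((209,366),20),((429,366),20)):
    d=plane("wrist",[px],z)[0,:2]-P.o; print(px,np.round([d@ex,d@ey],1))
E
```

```text
scrBL [145.3  52. ]
scrFL [-89.1  52.8]
scrFR [-89.5 -58.5]
bot front [24.8 50.2]
bot back [85.6 55.6]
top front L [27.3 49.7]
top back L [82.1 54.9]
[ 430.67027634 -207.58279861   95.73536175]
(223, 243) [-116.7   -1.3]
(415, 243) [-116.6    7.1]
(209, 366) [1823.  -690.8]
(429, 366) [1964.2  734.9]
```

The side view gives a carton centre at x of about 55 ±3, where seated is 60. The push met something rigid (16 N within 0.1 mm). I back off and measure the carton's front-bottom edge with the wrist camera, against the bed's front.

```bash
python3 - <<'E'
from h import *
P=Press;o=lean(P.yaw,np.radians(40))
bot.movel(P.pt(-60,0,40),max_speed=120); bot.movel(P.pt(-95,0,120),max_speed=150)
cv2.imwrite("pics/w6.png",imaging.capture("wrist")); print(bot.get_state()["t"],imaging.camera_model("wrist")["position"])
E
```

```text
23.375 [ 315.11840877 -195.63717612  182.15363985]
```

View pics/w6.png

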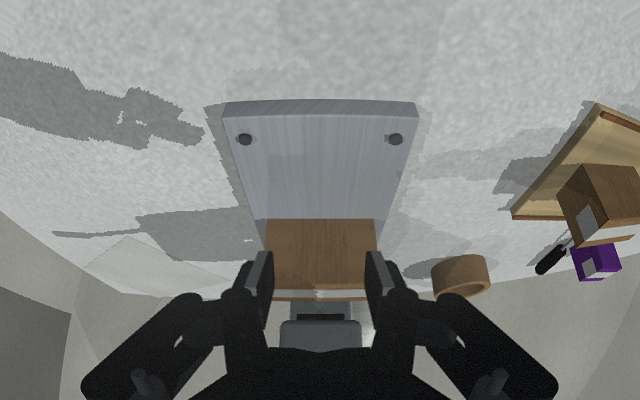

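The wrist view is upside down. It shows the carton's front-bottom edge at row 219 (columns 266–376), the front screws at (245,139) and (396,139), and the light carton standing on the tray on the right.

```bash
python3 - <<'E'
from h import *
P=Press;ex=np.array([np.cos(P.yaw),np.sin(P.yaw)]);ey=np.array([-ex[1],ex[0]])
im=cv2.imread("pics/w6.png");h=cv2.cvtColor(im,cv2.COLOR_BGR2HSV)
for c in (275,320,365): print(c,[(r,int(h[r,c,1])) for r in range(214,224)])
for n,p in (("sR",(245,139)),("sL",(396,139)),("front R",(222,116)),("front L",(418,116)),("cR",(266,219)),("cM",(320,218.5)),("cL",(376.5,219))):
    d=plane("wrist",[p],20)[0,:2]-P.o; print(n,np.round([d@ex,d@ey],1))
E
```

```text
275 [(214, 15), (215, 15), (216, 13), (217, 20), (218, 9), (219, 97), (220, 99), (221, 91), (222, 90), (223, 88)]
320 [(214, 14), (215, 10), (216, 17), (217, 15), (218, 0), (219, 97), (220, 98), (221, 89), (222, 92), (223, 99)]
365 [(214, 11), (215, 11), (216, 17), (217, 17), (218, 15), (219, 96), (220, 88), (221, 88), (222, 89), (223, 95)]
sR [-86.5 -52.8]
sL [-85.9  59.1]
front R [-110.1  -65.2]
front L [-109.4   70.8]
cR [ 29.1 -53.3]
cM [28.4  2.7]
cL [30.2 61.6]
```

Front edge at x of about 29, square and centred to about 1 mm, so the carton is seated. Now I grasp the lever and pull, watching the tangential force.

```bash
cat >> h.py <<'E'
def arc(th): return Press.pt(60-150*np.sin(th)-1,-97,165+150*np.cos(th)-19)
def ft(f,th):
    ex=np.array([np.cos(Press.yaw),np.sin(Press.yaw),0]); return f@(np.cos(th)*ex+np.array([0,0,np.sin(th)]))
E
python3 - <<'E'
from h import *
P=Press;o=down(P.yaw+np.pi/2)
pts=[(P.pt(-110,-97,380),o),(P.pt(59,-97,370),o),(arc(0),o),(arc(1.05),o)]
assert all(solve_ik(*p) is not None for p in pts)
bot.movel(P.pt(-110,0,180),max_speed=150); bot.move_ptp(*pts[0]); bot.grip(1.0); bot.movel(pts[1][0],max_speed=200)
f0=fz(4); print("hit",bot.movel(arc(0),max_speed=80,threshold=8)); bot.grip(0.1,25); s=bot.get_state(); print("opening",s["opening"],s["tcp_pos"],arc(0),s["contact_force"]-f0,s["t"])
np.save("f0.npy",f0)
cv2.imwrite("pics/w7.png",imaging.capture("wrist"))
for th in (.15,.3,.45,.6):
    bot.movel(arc(th),max_speed=70); f=fz(3,.03)-f0; print(th,round(ft(f,th),2),np.round(f,1)); 
    if abs(ft(f,th))>12: break
print(bot.get_state()["t"],bot.get_state()["opening"]); cv2.imwrite("pics/side7.png",imaging.capture("side"))
E
```

```text
hit False
opening 0.24798357989610165 [ 603.52500557 -327.89617995  296.41164574] [ 605.64002775 -328.05545961  296.        ] [-6.74634614  0.6318412   4.20240661] 28.6667
0.15 3.35 [2.3 0.4 7.8]
0.3 4.28 [2.8 0.7 5.7]
0.45 3.6 [2.3 0.3 3.7]
0.6 4.26 [4.3 0.3 1.4]
31.0167 0.24923823800976308
```

The bar is gripped (21 mm) and the lever follows. I continue in finer steps.

```bash
python3 - <<'E'
from h import *
f0=np.load("f0.npy"); base=[]; 
for th in np.r_[.7,.78,.84,np.arange(.88,1.061,.02)]:
    bot.movel(arc(th),max_speed=60 if th<.85 else 30); bot.dwell(.05); f=fz(4,.03)-f0; F=ft(f,th); s=bot.get_state()
    d=s["tcp_pos"]-Press.pt(59,-97,146); ta=np.arctan2(-(d[:2]@[np.cos(Press.yaw),np.sin(Press.yaw)]),d[2]) 
    print(round(th,2),round(ta,3),round(F,2),np.round(f,1),round(s["t"],2))
    if th<.85: base.append(F)
    elif F>np.mean(base)+4.5: print("firm");break
    if F>15: break
cv2.imwrite("pics/side8.png",imaging.capture("side"))
E
```

```text
0.7 0.699 3.88 [ 4.9 -0.1  0.2] 31.65
0.78 0.777 4.22 [4.6 0.3 1.4] 32.18
0.84 0.839 4.92 [4.4 1.  2.8] 32.67
0.88 0.88 4.16 [4.1 0.1 2. ] 33.2
0.9 0.9 5.07 [5.  0.3 2.6] 33.63
0.92 0.919 5.39 [5.4 0.8 2.7] 34.07
0.94 0.934 7.73 [6.1 1.4 5.3] 34.5
0.96 0.951 8.9 [6.  1.9 6.8] 34.93
firm
```

There is a clear rise from contact at about 0.92 rad, at +4.5 N over the baseline (about 20 N at the stamp, against 12 for firm and 120 for crushing). I take one more small step for margin and then ease back.

```bash
python3 - <<'E'
from h import *
f0=np.load("f0.npy")
bot.movel(arc(.98),max_speed=20); f=fz(5,.04)-f0; print("peak",ft(f,.98),f,bot.get_state()["t"])
for th in (.9,.75,.6,.45,.3,.15,.05,0):
    bot.movel(arc(th),max_speed=45); 
    s=bot.get_state(); f=s["contact_force"]-f0; print(th,round(ft(f,th),2),np.round(f,1),round(s["opening"],3))
f=fz(4)-f0; s=bot.get_state(); print("home",f,s["tcp_pos"],s["t"])
cv2.imwrite("pics/side9.png",imaging.capture("side"))
E
```

```text
peak 8.7047323704544 [6.51251464 1.22328499 6.23430041] 35.4917
0.9 1.99 [ 6.2 -0.5 -2.4] 0.25
0.75 0.37 [ 2.7 -1.  -2.4] 0.245
0.6 0.11 [-3.   0.6  4.7] 0.25
0.45 -0.88 [-3.8  0.8  5.9] 0.248
0.3 0.09 [-1.4 -1.1  4.5] 0.249
0.15 -1.37 [-2.1 -2.3  2.6] 0.25
0.05 -0.68 [-1.2 -2.4  4. ] 0.245
0 -9.17 [-9.4 -1.3  7.2] 0.245
home [-8.56667573 -1.82024371  6.42304581] [ 603.50035058 -328.00480983  295.89234439] 40.1583
```

Back at home against the rest stop, with the bar still in the jaws. I release, rise clear and check.

```bash
python3 - <<'E'
from h import *
P=Press
bot.grip(1.0); p=bot.get_state()["tcp_pos"]; bot.movel([p[0],p[1],375],max_speed=100); bot.movel(P.pt(-110,-97,380),max_speed=200); bot.move_ptp([350,0,300],down(1.57))
s=bot.get_state(); print(s["t"],s["contact_force"])
t=imaging.capture("top");sd=imaging.capture("side");cv2.imwrite("pics/topF.png",t);cv2.imwrite("pics/sideF.png",sd)
a=cv2.resize(t[125:285,190:490],(780,416)[:2] if 0 else (600,320),interpolation=cv2.INTER_CUBIC);b=cv2.resize(sd[70:400,180:430],(0,0),fx=.85,fy=.85)
c=np.zeros((600,800,3),np.uint8);c[:320,:600]=a;d=cv2.resize(sd[75:225,290:420],(242,280),interpolation=cv2.INTER_CUBIC);c[320:600,:242]=d;b=b[:280];c[320:600,250:250+b.shape[1]]=b
cv2.imwrite("pics/F.png",c)
for n in("top","side"):
    i=cv2.absdiff(cv2.imread(f"pics/{n}0.png"),cv2.imread(f"pics/{n}F.png")).max(2)
    bx={"top":(430,200,500,235),"side":(355,75,385,130)}[n]; print(n,"lever-region changed px",int((i[bx[1]:bx[3],bx[0]:bx[2]]>40).sum()))
E
```

```text
44.0333 [-0.19954539  0.07707839  0.20831386]
top lever-region changed px 0
side lever-region changed px 0
```

View pics/F.png

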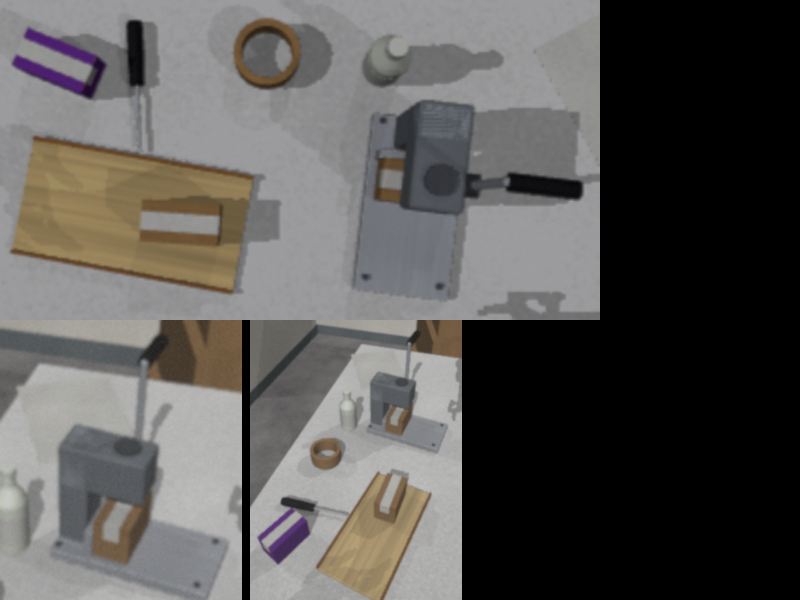

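The final views show the carton upright and tight against the stop at (390,180), the lever home (no pixel change in its region), the light carton standing on the tray, and the bystanders unmoved. I hand in.

```bash
python3 -c "
from bench import bot
bot.sign_off()"
```

```text
the job is handed in; nothing more can be done
```

I handed the job in at about 44 s. The full carton is stamped and seated under the press head, and the lighter one is back on the tray.

- **Weighing:** I lifted both cartons. The right one weighed about 0.23 kg (2.2 N) and went back on the tray. The left one weighed about 0.62 kg (6.05 N) and went on the bed's load point, square to about 0.3°.
- **Seating:** I pushed it in with the tool leaning 40° until it met a hard stop. The wrist camera put its front face at x of about 29 mm, where 30 is seated. The blurrier side view suggested up to 5 mm short. I trusted the wrist view and the hard stop, and the final pictures show the carton against the plate.
- **Stamping:** The force rose from about 0.92 rad, to roughly 4 to 4.5 N over the level before contact. That is about 20 N at the stamp, against 12 N for firm and 120 N for crushing. The last small step to 0.98 rad gave no further rise (8.7 N after 8.9 N), so the peak is known only to about ±1 N.
- **Return and final check:** I eased the lever home in slow steps and released it only once it was against its rest stop. The last pictures show no change around the lever, the light carton upright on the tray, and the bottle, tape roll, screwdriver and purple box apparently unmoved. The robot is touching nothing.

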